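Unpin the specimen polisher's guard and hold it open at 45 degrees

ROBOT

A 7-joint arm with a two-finger parallel gripper is mounted at the origin on the work surface. World frame = base frame: x ahead of the robot, y to its left, z up, the work surface at z = 0. Lengths are in mm, angles in rad, forces in N, time in s.
With the tool pointing down it reaches from about 425 to 975 mm from the base axis. Payload 16.7 kg.
Tool frame: the origin (TCP) lies midway between the tips of the shut fingers; the grasp point (between the pads) lies 19 mm behind it; z points along the fingers, y is the line along which they close (so a half turn about z gives the same grasp; the last joint's range is limited). The gripper opens to 85 mm and grips with 20 to 120 N. Pads are 22 mm wide; open, the fingers measure 114 mm over their backs; the gripper's body (76 mm by 85 mm) begins 54 mm behind the grasp point. The pads swing forward as they close: fully open they stand 13 mm farther back than shut.
Start: joints at [1.173, 0.426, 0.074, 1.606, -0.034, 1.111, -0.067], TCP at [166.183, -654.186, 231.302] pointing down, gripper open.
Joint ranges: [-2.85, 2.85], [-0.5, 2.14], [-1.23, 1.37], [0.21, 2.46], [-1.02, 4.16], [0.16, 2.05], [-2.73, 2.73]. Speed limits (rad/s): [1.89, 1.89, 2.39, 2.39, 3.01, 3.01, 3.01].

INTERFACE

Orientations are given as a 3x3 rotation matrix whose columns are the frame's x, y, z axes.
In Python, from cell import * gives the robot as it stands.
- The arm moves only by the tool move_arm, never from a script. Its argument "series" is one flat list of numbers, 7 for each row, row after row: the turn, a rotation vector about the tool's x, y, z in degrees, then the shift along the tool's x, y, z in cm, then the finger opening in cm, from 0 to 8.54. A call has 1 to 20 rows; each row shifts and turns the commanded pose from where the row before left it, along the tool's axes as they then stand; what a row does not reach is not made up. A row lasts 1/12 s, in which the tool goes at most 41.7 mm and 7.16 degrees, less where a joint would pass 70% of its speed; a pose out of reach is approached as far as the arm can. A call with a gripper value outside its range is refused whole. The fingers move at their own pace and stop on an object; "newtons" is the grip in N (left out, the last holds). Time passes only in rows, so rows that do not move let the fingers close. It gives the time, the measured TCP pose, the force, the opening and the grip force at its end, in the units of the state.
- get_state(): the state, without advancing time (a new reading comes with each control period).
- capture(name): name is "side" or "top"; returns a dict with "pixels" (480x640x3 uint8, red, green, blue), "fovy" (degrees; the focal length in pixels is half the picture's height over the tangent of half this angle, whatever the lens; pixels are square), "cx", "cy" (the principal point, pixels), "k1" (the pictures are not rectified: a ray, as slopes to the right and down, at radius r is drawn at 1 + k1 r^2 times it, then the intrinsics apply), "eye" and "attitude" of the camera in the world. Camera axes: x right, y up, looking along -z (the intrinsics and any distortion apply to the point x, -y, -z); pixel columns grow to the right and rows downward; lengths in mm; the calibration is good to about 2 mm. A picture is of the moment at which its call begins. There is no depth.
- hand_in(): hands the job in; it is judged then, once.
The state is a dict: "time_s": time; "joint_positions": joint angles; "qvel": joint speeds; "effort": joint torques, N m; "eef_pos": TCP position; "orientation": TCP orientation; "force": force on the tool from outside, world axes, zero at the start; "moment": the same for the moment, N m; "gripper_width": finger opening in mm; "finger_force": force on a finger pad.
Only numpy, scipy, OpenCV 4.12 (cv2) and the standard library are available. Lean on these libraries where they do the work, as an engineer would, in place of code of your own. Each camera call takes 0.05 s, during which the arm holds its last target. There are 200 camera calls.

TASK

Draw the red-knobbed locking pin out of the hasp at the front of the specimen polisher, lay its shank in the notch on top of the blue pin rest and let go of it. Then lift the polisher's hinged guard open to 45 degrees (the green mark on its quadrant) and keep holding it there: it falls shut by itself, so finish with the gripper still holding the guard up and still. Leave the other things on the bench where they are.

Things in the scene. Friction and masses are not known exactly. Their poses are not given: they have to be found in the camera images.
- pin_knob (a point): Locking pin, loose, 60 g, level: red round knob 20 mm dia, 44 mm long, with a coaxial steel shank 10 mm dia, 40 mm long (last 4 mm tapered). This point: the knob's centre, about 100 mm above the bench at the start. x runs along the pin from knob to tip (shank begins 22 mm ahead, ends 62 mm ahead); it may be rolled about x. At the start it points in the polisher's +x, knob out in front.
- pin_shank (a point): Middle of the pin's shank, on its axis, 42 mm ahead of the knob's centre; same axes as pin_knob. The pin slides out of the hasp towards the polisher's -x with hardly any force and is clear of it after 36 mm; 50 mm is a safe pull.
- notch (a point): Pin rest, fixed left or right of the polisher: blue block 36 (x) x 70 x 90 mm high, yellow flared lips up to 100 mm, on a 90 mm steel foot. A channel across its top along x, 16 mm wide, floor 80 mm up, open above and at both ends. This point: where the shank's middle lies when parked, mid-channel, 5 mm over the floor. x points away from the robot. The knob stays outside an end (either one).
- polisher: Specimen polisher, fixed: white housing 290 mm deep (x), 280 wide (y), 120 high, grey strip at the rear 145 high. Origin on the bench under the centre of its front face; x points from front to rear, y to its left, z up. Hasp in front: two steel eyes with 12 mm holes, 8 to 16 and 28 to 36 mm before the face, 116 mm high; the guard's tongue hangs between them, its top at 135 mm.
- hasp (a point): The middle of the hasp's bore, 22 mm in front of the front face and 100 mm up; the bore runs along the polisher's x.
- hinge_axis (a point): Centre of the guard's hinge axis, which runs along the polisher's y, 200 mm behind the front face and 125 mm above the bench. Axes as the polisher's.
- guard_hinge (a joint): Opening angle of the guard, rad: 0 shut, grows as the front rises, 0.785 is 45 degrees, limit 1.6. While the pin is in the hasp the guard moves only about 0.01. It falls shut when let go.
- guard: Guard: clear lid with grey frame, 200 (x) x 240 (y) x 30 mm, 0.4 to 0.75 kg, hinged at its rear edge. Origin on the hinge axis; axes as the polisher's when shut; turns with the guard. A quadrant of marks at the polisher's left, 100 mm about the hinge, shows the angle of the guard's side: green marks at 40, 45 and 50 degrees, the others black.
- handle (a point): Middle of the guard's handle: black round bar 14 mm dia, 110 mm long along the polisher's y, on two end posts, 33 mm of free space under it. In the guard's frame it lies 175 mm before (-x) and 65 mm above the hinge axis, so it moves on a 187 mm arc in the polisher's x-z plane: 190 mm above the bench when shut, about 295 mm at 45 degrees. Round: it can turn between the fingers.
- bottle: Bystander: bottle with blue cap, 60 mm in diameter, 150 mm high, behind to the left. Origin at the centre of its underside.
- jar: Bystander: jar with black cap, 64 mm in diameter, 70 mm high, standing beside the polisher on the side where the pin rest is not. Origin at the centre of its underside.
- beaker: Bystander: glass beaker, 70 mm in diameter, 90 mm high, behind to the right. Origin at the centre of its underside.
- puck0: Bystander: black mounted specimen, a disc 32 mm in diameter, 20 mm high, on the bench in front. Origin at the centre of its underside.
- puck1: Bystander: green mounted specimen, a disc 32 mm in diameter, 20 mm high, on the bench in front. Origin at the centre of its underside.
- brush: Bystander: brush lying on the bench at the left.
There are look-alikes about, which are no part of the job. Leave any orange or purple look-alike of the part that bears notch alone.

How it is judged (in metres and radians):
On the way, in this order (a step that is already met when the one before it is completed fails the run):
1. the pin's shank lies in the pin rest's notch, the guard still shut (distance between pin_shank and notch below 0.02 m and y of pin_shank in the frame of notch between -0.007 and 0.007 m and z of pin_shank in the frame of notch below 0.006 m and angle between the x axis of pin_shank and the x axis of notch, either way round below 0.2 rad and value of joint guard_hinge below 0.1 rad), for 0.2 s.
2. the gripper holds the guard open at about 45 degrees (value of joint guard_hinge between 0.665 and 0.905 rad and contact force between the fingers and guard above 0.5 N and velocity of joint guard_hinge between -0.08 and 0.08 rad/s), for 0.2 s.
At the end, for the whole second after the job is handed in: The pin's shank lies in the notch (its middle within 20 mm of the notch point along the channel, 7 mm across and 6 mm in height, aligned within 0.2 rad); the fingers touch the guard with more than 0.5 N and keep it still (under 0.08 rad/s) at 45 degrees, give or take 7 (0.665 to 0.905 rad) (all of step 2 and distance between pin_shank and notch below 0.02 m and y of pin_shank in the frame of notch between -0.007 and 0.007 m and z of pin_shank in the frame of notch below 0.006 m and angle between the x axis of pin_shank and the x axis of notch, either way round below 0.2 rad); the arm keeps its last pose, push and grip.
It fails at once if a bystander (bottle, jar, beaker, specimens, brush) is moved by more than 30 mm (distance of any of bottle, jar, beaker, puck0, puck1, brush from where it was at the start of the episode above 0.03 m).
It also fails if it takes over 58 s, if anything falls off the work surface, if the arm or the gripper's body presses on something with over 40 N, if the wrist force passes 120 N, or if a joint passes its speed limit or range.

## Working session

There is one attempt and no reset: what is moved stays moved. The work goes in short steps, Python scripts to look and compute and a tool call to move; the robot and the scene stay as the last step left them, time stands still between calls to the robot, and variables do not carry over. Pictures are saved under pics/ and viewed, at most 10 in all, crops included, and the job is handed in when it is done.

Besides the shell and the picture viewer there is one more tool, called after "Emit:" as name(argument=value, ...), one argument or row to a line, values as JSON. move_arm: Moves the arm, as the interface text tells. Its arguments: {"type":"object","properties":{"series":{"type":"array"},"newtons":{"type":"number"}},"required":["series"]}

```bash
mkdir -p pics; ls; python3 - <<'E'
from cell import *
import cv2
s=get_state(); print({k:s[k] for k in('time_s','eef_pos','orientation','force','gripper_width')})
for n in('side','top'):
    c=capture(n); cv2.imwrite(f'pics/{n}0.png',c['pixels'][:,:,::-1]); print({k:c[k] for k in c if k!='pixels'})
E
```

```text
pics
{'time_s': 0.0, 'eef_pos': array([ 166.08488491, -653.81115508,  230.59773707]), 'orientation': array([[ 9.69221342e-01,  2.46190658e-01, -3.88325672e-04],
       [ 2.46190956e-01, -9.69220510e-01,  1.27130470e-03],
       [-6.33898639e-05, -1.32777792e-03, -9.99999116e-01]]), 'force': array([-0.3072895 , -0.77386299,  0.63190091]), 'gripper_width': 85.56221429851117}
{'fovy': 44.14196142620592, 'cx': 308.10707826709574, 'cy': 235.9555991054366, 'k1': 0.03114266944173036, 'eye': array([ -15.9763697 ,  874.38192449, 1064.7545668 ]), 'attitude': array([[-0.82961596,  0.37239811, -0.41600121],
       [-0.55814057, -0.57277899,  0.60033602],
       [-0.01471275,  0.73023549,  0.68303709]])}
{'fovy': 46.1026072899555, 'cx': 319.9664971720504, 'cy': 233.39417030992064, 'k1': 0.0007517724054660385, 'eye': array([ 303.47495051,   51.09194257, 1650.75860962]), 'attitude': array([[ 0.01605603,  0.98622573, -0.16462385],
       [-0.99986487,  0.01525585, -0.00612399],
       [-0.00352816,  0.16469993,  0.98633741]])}
```

View pics/side0.png

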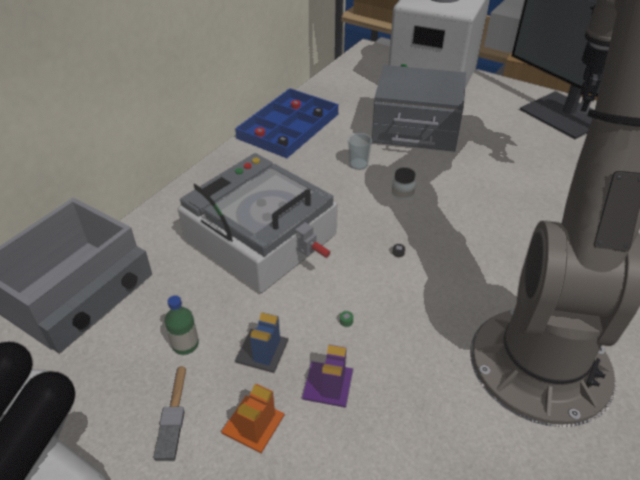

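View pics/top0.png

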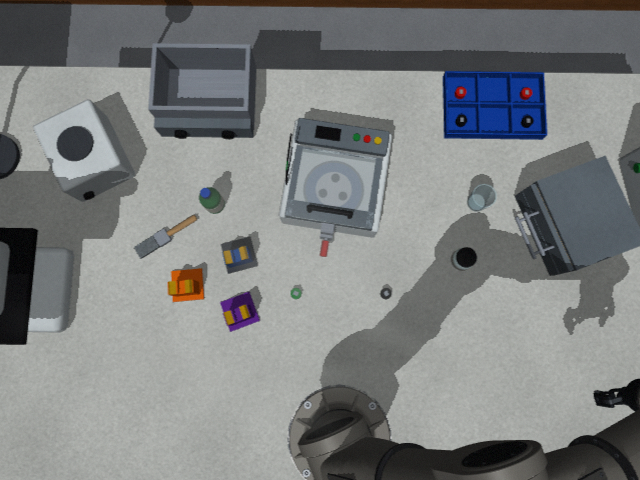

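Side: knob at (320,250), handle (292,205), blue rest (264,343). Top: knob (324,248), handle (330,210), blue rest (239,254). Next are closer crops.

```bash
cat > h.py <<'E'
import numpy as np, cv2
from cell import *
def K(c):
    f=240/np.tan(np.radians(c['fovy'])/2); return f
def proj(c,P):
    p=(np.atleast_2d(P)-c['eye'])@c['attitude']; s=np.c_[p[:,0],-p[:,1]]/-p[:,2:]
    s=s*(1+c['k1']*(s**2).sum(1,keepdims=True)); return s*K(c)+[c['cx'],c['cy']]
def ray(c,uv):
    d=(np.array(uv,float)-[c['cx'],c['cy']])/K(c); s=d.copy()
    for _ in range(9): s=d/(1+c['k1']*(s@s))
    v=c['attitude']@[s[0],-s[1],-1]; return c['eye'],v/np.linalg.norm(v)
def atz(c,uv,z):
    e,v=ray(c,uv); return e+v*(z-e[2])/v[2]
def tri(c1,a,c2,b):
    A=np.zeros((3,3));r=np.zeros(3)
    for c,u in((c1,a),(c2,b)):
        e,v=ray(c,u);M=np.eye(3)-np.outer(v,v);A+=M;r+=M@e
    return np.linalg.solve(A,r)
def crop(c,x0,y0,w,h,k):
    return cv2.resize(c['pixels'][y0:y0+h,x0:x0+w,::-1],None,fx=k,fy=k,interpolation=cv2.INTER_CUBIC)
E
python3 - <<'E'
from h import *
t=capture('top');s=capture('side')
cv2.imwrite('pics/t1.png',crop(t,200,100,200,150+30,4)[:600])
# left half: knob/hasp side; right: rest side
a=crop(s,170,140,180,150,4); 
cv2.imwrite('pics/s1.png',crop(s,170,140,180,150,4))
cv2.imwrite('pics/s2.png',np.hstack([crop(s,225,300,65,75,6),crop(t,215,230,50,75,6)]))
E
```

```text
(no output)
```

View pics/t1.png

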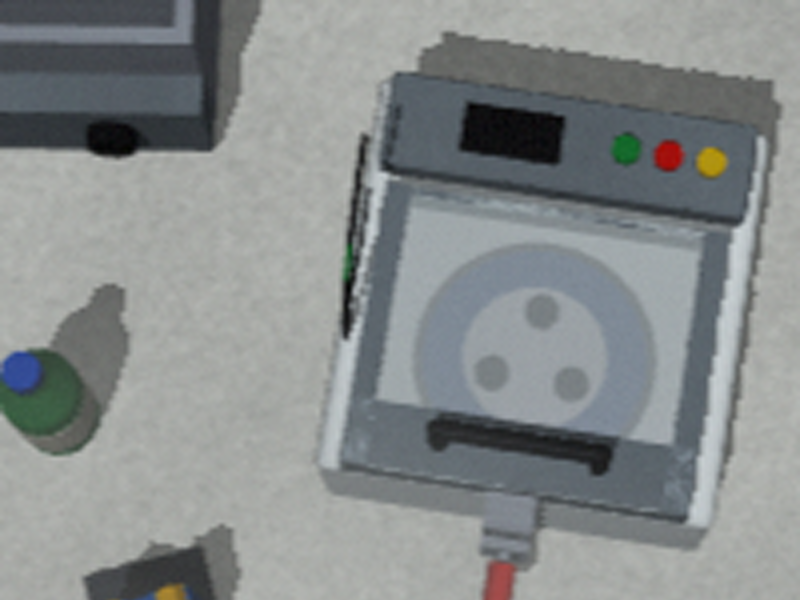

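View pics/s1.png

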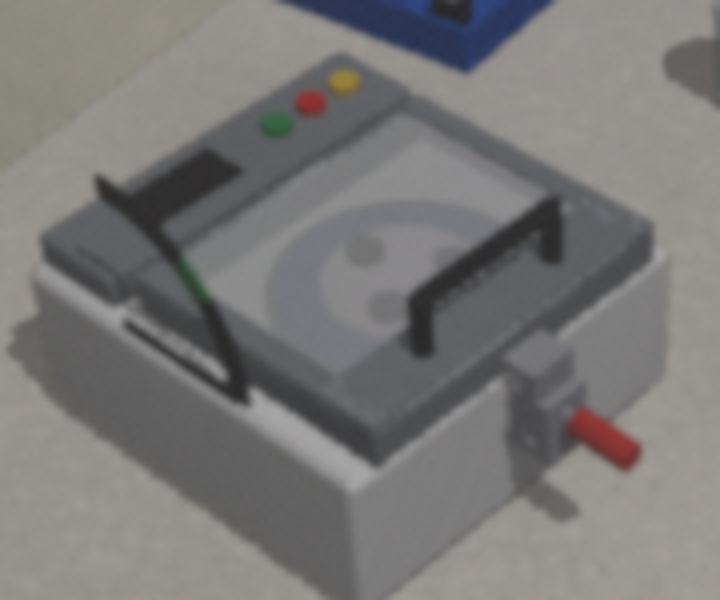

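View pics/s2.png

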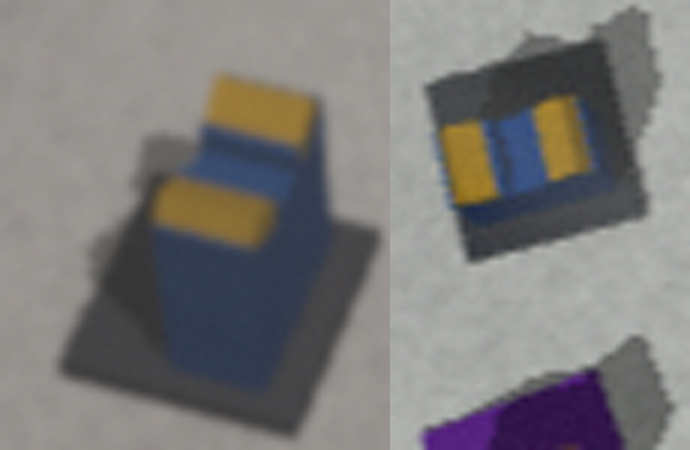

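Crops: handle, hasp and pin are clear in both views. The blue rest's channel lies between the two yellow lips. Now I'll fit the poses from these points.

```bash
cat > fit.py <<'E'
from h import *
from scipy.optimize import least_squares
t=capture('top');s=capture('side')
def R(a): return np.array([[np.cos(a),-np.sin(a),0],[np.sin(a),np.cos(a),0],[0,0,1]])
T=lambda x,y:(200+x/4,100+y/4); S=lambda x,y:(170+x/4,140+y/4)
S2=lambda x,y:(225+x/6,300+y/6); T2=lambda x,y:(215+(x-390)/6,230+y/6)
pol=[(t,T(322,465),(0,140,120)),(t,T(712,525),(0,-140,120)),(t,T(432,428),(25,55,193)),(t,T(609,458),(25,-55,193)),
 (s,S(350,490),(0,140,120)),(s,S(667,258),(0,-140,120)),(s,S(415,302),(25,55,193)),(s,S(555,203),(25,-55,193))]
rest=[(t,T2(428,85),(45,45,4)),(t,T2(605,40),(45,-45,4)),(t,T2(648,213),(-45,-45,4)),(t,T2(470,262),(-45,45,4)),
 (s,S2(62,372),(45,45,4)),(s,S2(297,437),(-45,45,4)),(s,S2(380,230),(-45,-45,4))]
def fit(obs,x0):
    f=lambda p:np.concatenate([proj(c,R(p[2])@q+[p[0],p[1],0])[0]-u for c,u,q in obs])
    r=least_squares(f,x0,loss='soft_l1',x_scale=[100,100,.3]); return r.x,f(r.x).reshape(-1,2).round(1).tolist()
P,e=fit(pol,[480,20,0]); print('pol',P,e)
N,e=fit(rest,[480,250,0]); print('rest',N,e)
def cen(c,m,box):
    x0,y0,x1,y1=box; ys,xs=np.nonzero(m[y0:y1,x0:x1]); return np.array([xs.mean()+x0,ys.mean()+y0]),len(xs)
rr=[]
for c,b in((t,(310,235,340,265)),(s,(305,235,340,262))):
    p=c['pixels'].astype(int); m=(p[:,:,0]>1.7*p[:,:,1])&(p[:,:,0]>70); rr.append(cen(c,m,b)); ys,xs=np.nonzero(m[b[1]:b[3],b[0]:b[2]]); print('red',rr[-1],ys.min()+b[1],ys.max()+b[1])
k=tri(t,rr[0][0],s,rr[1][0]); print('knob',k,'in pol',R(P[2]).T@(k-[P[0],P[1],0]))
yy=[]
for c,b in((t,(222,242,251,268)),(s,(248,310,280,343))):
    p=c['pixels'].astype(int); m=(p[:,:,0]>1.6*p[:,:,2])&(p[:,:,0]>80); yy.append(cen(c,m,b)); 
print('lips',yy,tri(t,yy[0][0],s,yy[1][0]), 'z98',atz(t,yy[0][0],98))
for n,q in(('hasp',(-22,0,100)),('knobexp',(-84,0,100)),('handle',(25,0,190)),('hinge',(200,0,125))): print(n,R(P[2])@q+[P[0],P[1],0])
E
python3 fit.py
```

```text
pol [ 5.85122705e+02  3.95125947e+01 -1.42837822e-01] [[-2.7, 0.1], [0.0, 0.8], [0.9, -0.3], [-2.1, -1.3], [0.1, 0.2], [1.6, -2.4], [0.8, -1.1], [-1.3, 0.4]]
rest [5.10618189e+02 2.97589626e+02 2.82714916e-01] [[-0.5, 0.1], [-0.4, -0.4], [-0.1, 0.0], [-0.2, -0.1], [-0.1, -0.5], [0.3, -0.8], [0.4, 0.5]]
red (array([324., 248.]), 81) 241 255
red (array([320.28571429, 248.87394958]), 119) 242 256
knob [521.56797171  49.09523296 102.02131052] in pol [-64.27160589   0.43786689 102.02131052]
lips [(array([234.94886364, 254.58522727]), 176), (array([263.75655431, 326.56554307]), 267)] [500.32809276 296.79517334  91.53487798] z98 [499.36954324 295.69711134  98.        ]
hasp [563.34675254  42.64435206 100.        ]
knobexp [501.97815986  51.4702136  100.        ]
handle [609.86810506  35.95377961 190.        ]
hinge [783.08590699  11.04207365 125.        ]
```

```bash
cat >> fit.py <<'E'
print('----')
lip=[(t,T2(441,126),(18,35,0)),(t,T2(457,208),(-18,35,0)),(t,T2(577,96),(18,-35,0)),(t,T2(593,172),(-18,-35,0)),
 (s,S2(165,178),(18,35,0)),(s,S2(152,222),(18,35,-12)) ,(s,S2(275,203),(-18,35,0)),(s,S2(215,75),(18,-35,0)),(s,S2(320,96),(-18,-35,0))]
lip=[lip[i] for i in(0,1,2,3,4,6,7,8)]
f=lambda p:np.concatenate([proj(c,R(p[2])@q+[p[0],p[1],p[3]])[0]-u for c,u,q in lip])
r=least_squares(f,[505,297,.28,98],loss='soft_l1',x_scale=[100,100,.3,50]);print(r.x,f(r.x).reshape(-1,2).round(1).tolist())
q=np.array([[x,y,z] for x in(18,-18) for y,z in((8,90),(-8,90),(35,100),(-35,100))])
print(proj(t,q@R(N[2]).T+[N[0],N[1],0]).round(1).tolist())
# channel midline in top: blue pixels between lips
print('chan top mid at z~92', atz(t,T2(497+19,150-5),92), 'foot center in lipsframe')
print(proj(t,[N[0],N[1],100]), proj(s,[N[0],N[1],100]))
E
python3 fit.py | sed -n '/----/,$p'
```

```text
----
[4.98386777e+02 2.92315039e+02 3.32074781e-01 9.59085743e+01] [[-1.1, 1.8], [-0.1, 0.4], [0.3, -0.9], [1.4, -1.4], [-0.5, 6.1], [-1.9, 5.4], [1.9, -2.6], [0.7, -2.9]]
[[230.6, 245.5], [236.1, 244.0], [220.5, 247.6], [245.0, 241.0], [233.6, 257.9], [239.2, 256.4], [223.6, 260.0], [248.1, 253.4]]
chan top mid at z~92 [501.34661023 293.7603931   92.        ] foot center in lipsframe
[[234.32360503 250.46000734]] [[259.35728753 322.09780052]]
```

```bash
sed -i 's/^lip=\[lip\[i\].*/lip=lip[:4]+[(s,S2(152,222),(18,35,0)),(s,S2(262,248),(-18,35,0))]+lip[7:]/' fit.py
python3 fit.py | sed -n '/----/,$p'
```

```text
----
[4.99902260e+02 2.94012158e+02 2.99752260e-01 8.91277341e+01] [[-1.2, 1.2], [-0.6, -0.2], [0.3, -0.8], [1.0, -1.2], [0.4, 0.7], [-1.3, 0.3], [1.7, -0.5], [0.2, -0.3]]
[[230.6, 245.5], [236.1, 244.0], [220.5, 247.6], [245.0, 241.0], [233.6, 257.9], [239.2, 256.4], [223.6, 260.0], [248.1, 253.4]]
chan top mid at z~92 [501.34661023 293.7603931   92.        ] foot center in lipsframe
[[234.32360503 250.46000734]] [[259.35728753 322.09780052]]
```

Emit:
move_arm(
  series=[0,0,0,2.7,-1.7,0,8.5,0,0,0,2.7,-1.7,0,8.5,0,0,0,2.7,-1.7,0,8.5,0,0,0,2.7,-1.7,0,8.5,0,0,0,2.7,-1.7,0,8.5,0,0,0,2.7,-1.7,0,8.5,0,0,0,2.7,-1.7,0,8.5,0,0,0,2.7,-1.7,0,8.5,0,0,0,2.7,-1.7,0,8.5,0,0,0,2.7,-1.7,0,8.5,0,0,0,2.7,-1.7,0,8.5,0,0,0,2.7,-1.7,0,8.5,0,0,0,2.7,-1.7,0,8.5,0,0,0,2.7,-1.7,0,8.5],
  newtons=40,
)

```text
time_s: 1.67
eef_pos: [474.9, -329.2, 231.6]
orientation: [[0.969, 0.246, 0.0], [0.246, -0.969, -0.0], [0.0, 0.0, -1.0]]
force: [0.2, -0.2, -0.1]
gripper_width: 84.9
finger_force: 0.0
```

```bash
cat > go.py <<'E'
import sys; from h import *
s=get_state(); p=s['eef_pos'];o=s['orientation']
print('t',s['time_s'],'q',s['joint_positions'].round(2),'p',p.round(1),'yawx',np.arctan2(o[1,0],o[0,0]).round(4),'zax',o[:,2].round(3),'w',round(s['gripper_width'],1),'F',s['force'].round(1))
if len(sys.argv)>3:
    d=np.array(list(map(float,sys.argv[1:4])))-p; print('shift cm tool',(o.T@d/10).round(2))
    if len(sys.argv)>4: print('turn z deg',-np.degrees(float(sys.argv[4])-np.arctan2(o[1,0],o[0,0])).round(2))
E
python3 go.py 521.6 49.1 190 -.143
```

```text
t 1.6667 q [ 0.6   0.27 -0.13  1.82  0.04  1.05 -0.86] p [ 474.9 -329.2  231.6] yawx 0.2487 zax [ 0. -0. -1.] w 84.9 F [ 0.2 -0.2 -0.1]
shift cm tool [ 13.84 -35.52   4.15]
turn z deg 22.44
```

Emit:
move_arm(
  series=[0,0,0,1.15,-2.96,0.2,8.5,0,0,0,1.15,-2.96,0.2,8.5,0,0,0,1.15,-2.96,0.2,8.5,0,0,0,1.15,-2.96,0.2,8.5,0,0,0,1.15,-2.96,0.2,8.5,0,0,0,1.15,-2.96,0.2,8.5,0,0,0,1.15,-2.96,0.2,8.5,0,0,0,1.15,-2.96,0.2,8.5,0,0,0,1.15,-2.96,0.2,8.5,0,0,0,1.15,-2.96,0.2,8.5,0,0,0,1.15,-2.96,0.2,8.5,0,0,0,1.15,-2.96,0.2,8.5,0,0,5.6,0,0,0,8.5,0,0,5.6,0,0,0,8.5,0,0,5.6,0,0,0,8.5,0,0,5.6,0,0,0,8.5,0,0,0,0,0,0,8.5],
)

```text
time_s: 3.08
eef_pos: [520.3, 47.9, 207.5]
orientation: [[0.989, -0.147, 0.0], [-0.147, -0.989, 0.0], [0.0, -0.0, -1.0]]
force: [0.4, -0.5, 0.6]
gripper_width: 85.0
finger_force: 0.0
```

```bash
python3 go.py 521.6 49.1 81 -.143; python3 - <<'E'
from h import *
s=capture('side');t=capture('top')
cv2.imwrite('pics/a.png',np.hstack([crop(s,230,160,130,150,3),crop(t,270,180,130,150,3)]))
E
```

```text
t 3.0833 q [ 0.06  0.22 -0.31  1.95  0.08  0.98 -2.01] p [520.3  47.9 207.5] yawx -0.1472 zax [ 0.  0. -1.] w 85.0 F [ 0.4 -0.5  0.6]
shift cm tool [ 0.1  -0.14 12.65]
turn z deg -0.24
```

View pics/a.png

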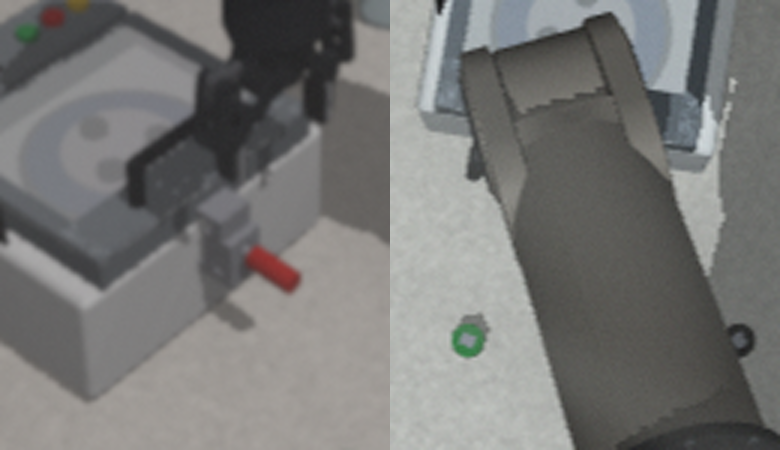

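Emit:
move_arm(
  series=[0,0,0,0,0,2,8.5,0,0,0,0,0,2,8.5,0,0,0,0,0,2,8.5,0,0,0,0,0,2,8.5,0,0,0,0,-0.1,1.7,8.5,0,0,0,0,0,1.5,8.5,0,0,0,0,0,1.5,8.5,0,0,0,0,0,0,5,0,0,0,0,0,0,3.5,0,0,0,0,0,0,2,0,0,0,0,0,0,1,0,0,0,0,0,0,1,0,0,0,0,0,0,1,0,0,0,0,0,0,1,0,0,0,0,0,0,1,0,0,0,0,0,0,1,0,0,0,0,0,0,1],
)

```text
time_s: 4.6
eef_pos: [520.7, 48.8, 80.6]
orientation: [[0.99, -0.142, 0.001], [-0.142, -0.99, 0.0], [0.001, -0.0, -1.0]]
force: [1.7, -0.6, 4.8]
gripper_width: 18.7
finger_force: 38.9
```

Emit:
move_arm(
  series=[0,0,0,-0.6,0,0,1,0,0,0,-0.6,0,0,1,0,0,0,-0.6,0,0,1,0,0,0,-0.6,0,0,1,0,0,0,-0.7,0,0,1,0,0,0,-0.7,0,0,1,0,0,0,-0.7,0,0,1,0,0,0,-0.7,0,0,1,0,0,0,0,0,0,1],
)

```text
time_s: 5.35
eef_pos: [467.3, 56.3, 80.3]
orientation: [[0.99, -0.141, -0.001], [-0.141, -0.99, -0.0], [-0.001, 0.0, -1.0]]
force: [0.7, 0.5, -0.8]
gripper_width: 18.8
finger_force: 38.8
```

```bash
python3 go.py 460.2 282.4 140 .285; python3 - <<'E'
from h import *
s=capture('side')
cv2.imwrite('pics/b.png',crop(s,260,190,130,100,6)[:600,:780])
E
```

```text
t 5.35 q [ 0.01  0.32 -0.31  2.17  0.15  0.67 -2.12] p [467.3  56.3  80.3] yawx -0.1416 zax [-0.001 -0.    -1.   ] w 18.8 F [ 0.7  0.5 -0.8]
shift cm tool [ -3.9  -22.28  -5.98]
turn z deg -24.44
```

View pics/b.png

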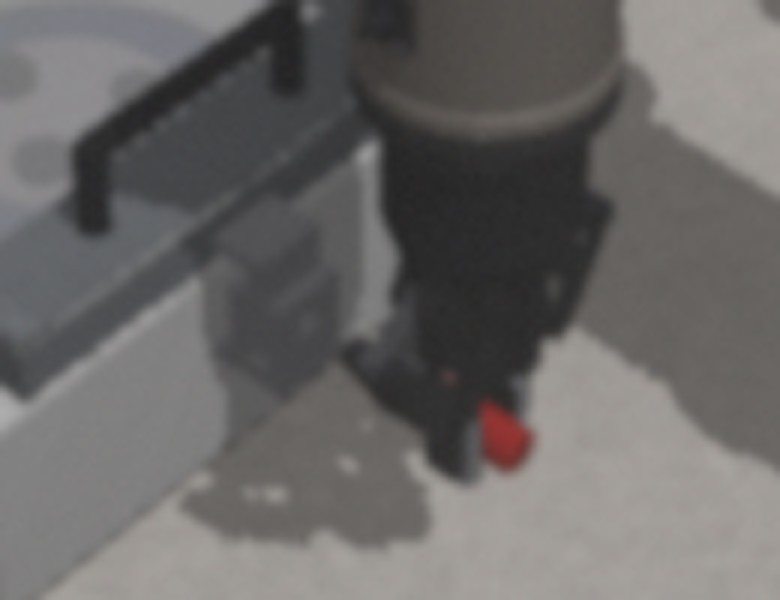

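Emit:
move_arm(
  series=[0,0,0,0,0,-1.5,1,0,0,0,0,0,-1.5,1,0,0,0,0,0,-1.5,1,0,0,0,0,0,-1.5,1,0,0,0,-0.4,-2.2,0,1,0,0,0,-0.4,-2.2,0,1,0,0,0,-0.4,-2.2,0,1,0,0,0,-0.4,-2.2,0,1,0,0,0,-0.4,-2.2,0,1,0,0,0,-0.4,-2.2,0,1,0,0,0,-0.4,-2.2,0,1,0,0,0,-0.4,-2.2,0,1,0,0,0,-0.4,-2.2,0,1,0,0,0,-0.4,-2.2,0,1,0,0,-6.1,0,0,0,1,0,0,-6.1,0,0,0,1,0,0,-6.1,0,0,0,1,0,0,-6.1,0,0,0,1,0,0,0,0,0,0,1],
)

```text
time_s: 6.98
eef_pos: [460.8, 279.7, 140.3]
orientation: [[0.959, 0.285, -0.0], [0.285, -0.959, 0.0], [-0.0, -0.0, -1.0]]
force: [0.5, -0.3, -1.1]
gripper_width: 18.8
finger_force: 39.0
```

```bash
python3 go.py 458 281.7 65.3 .285; python3 - <<'E'
from h import *
s=capture('side');t=capture('top')
cv2.imwrite('pics/c.png',np.hstack([crop(s,225,280,80,100,5),crop(t,205,210,80,100,5)]))
E
```

```text
t 6.9833 q [-0.25  0.35 -0.5   1.97  0.22  0.87 -2.14] p [460.8 279.7 140.3] yawx 0.289 zax [-0.  0. -1.] w 18.8 F [ 0.5 -0.3 -1.1]
shift cm tool [-0.21 -0.27  7.5 ]
turn z deg 0.23
```

View pics/c.png

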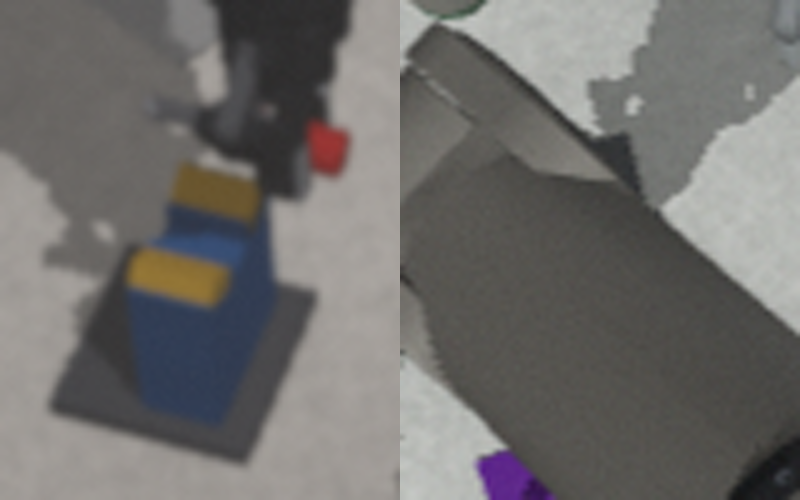

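```bash
python3 - <<'E'
from h import *
s=capture('side'); p=get_state()['eef_pos']
d=np.array([np.cos(.287),np.sin(.287),0])
for k in(-22,35,60,63):
    for off in(0,2): 
        print(k,off,((proj(s,p+[0,0,19.7]+d*(k+off))[0]-[225,280])*5).round(0))
y=np.array([-d[1],d[0],0]);n=np.array([500.5,294.2,0])
q=[n+x*d+yy*y+[0,0,z] for x in(18,-18) for yy,z in((35,90),(8,100),(8,80),(-8,80),(-8,100),(-35,90))]
print(((proj(s,q)-[225,280])*5).round(0).tolist())
E
```

```text
-22 0 [342. 152.]
-22 2 [337. 150.]
35 0 [206. 120.]
35 2 [201. 119.]
60 0 [148. 106.]
60 2 [143. 105.]
63 0 [141. 104.]
63 2 [136. 103.]
[[126.0, 286.0], [149.0, 220.0], [152.0, 251.0], [166.0, 221.0], [163.0, 191.0], [187.0, 158.0], [209.0, 307.0], [231.0, 241.0], [233.0, 271.0], [247.0, 241.0], [244.0, 211.0], [267.0, 177.0]]
```

Emit:
move_arm(
  series=[0,0,0,0,-0.34,0,1,0,0,0,0,0,1.3,1,0,0,0,0,0,1.3,1,0,0,0,0,0,1.3,1,0,0,0,0,0,1.1,1,0,0,0,0,0,0.6,1,0,0,0,0,0,0.6,1,0,0,0,0,0,0.5,1,0,0,0,0,0,0,1],
)

```text
time_s: 7.88
eef_pos: [459.3, 282.7, 72.6]
orientation: [[0.96, 0.28, -0.001], [0.28, -0.96, -0.0], [-0.001, 0.0, -1.0]]
force: [-0.1, 0.0, -0.8]
gripper_width: 19.0
finger_force: 39.0
```

Emit:
move_arm(
  series=[0,0,0,0,0,0.3,1,0,0,0,0,0,0.3,1,0,0,0,0,0,0.1,1,0,0,0,0,0,0,1],
)

```text
time_s: 8.22
eef_pos: [459.8, 282.9, 66.4]
orientation: [[0.96, 0.28, 0.0], [0.28, -0.96, 0.0], [0.0, -0.0, -1.0]]
force: [0.0, -0.7, 1.2]
gripper_width: 18.9
finger_force: 39.2
```

```bash
python3 go.py; python3 - <<'E'
from h import *
s=capture('side')
cv2.imwrite('pics/d.png',crop(s,225,280,100,100,6))
E
```

```text
t 8.2167 q [-0.3   0.46 -0.46  2.02  0.3   0.73 -2.23] p [459.8 282.9  66.4] yawx 0.2835 zax [ 0.  0. -1.] w 18.9 F [ 0.  -0.7  1.2]
```

View pics/d.png

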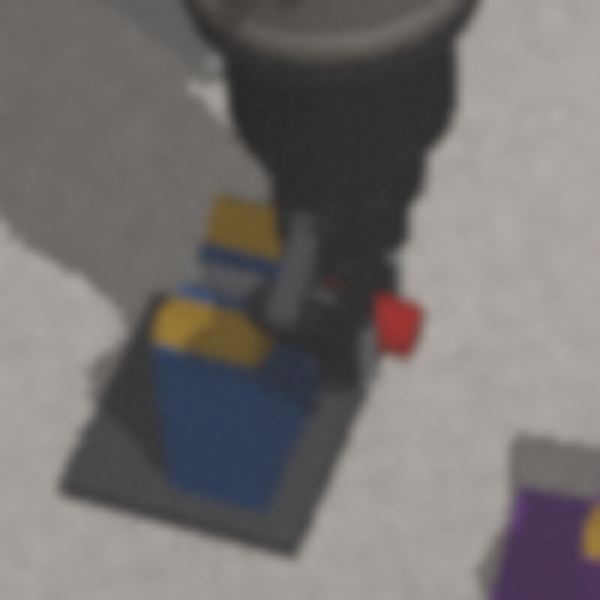

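Emit:
move_arm(
  series=[0,0,0,0,0,0.1,1,0,0,0,0,0,0.08,1,0,0,0,0,0,0,1],
)

```text
time_s: 8.52
eef_pos: [459.8, 283.3, 65.1]
orientation: [[0.96, 0.28, 0.001], [0.28, -0.96, 0.001], [0.001, -0.0, -1.0]]
force: [-2.1, 0.5, 9.7]
gripper_width: 18.5
finger_force: 39.8
```

Emit:
move_arm(
  series=[0,0,0,0,0,-0.05,1.9,0,0,0,0,0,0,2.1,0,0,0,0,0,0,2.4,0,0,0,0,0,0,3,0,0,0,0,0,0,4,0,0,0,0,0,0,5,0,0,0,0,0,0,6,0,0,0,0,0,0,6,0,0,0,0,0,0,6],
)

```text
time_s: 9.27
eef_pos: [459.6, 282.9, 65.0]
orientation: [[0.96, 0.28, 0.0], [0.28, -0.96, 0.0], [0.0, -0.0, -1.0]]
force: [-0.4, -0.1, 0.9]
gripper_width: 59.8
finger_force: 0.0
```

```bash
python3 go.py; python3 - <<'E'
from h import *
s=capture('side'); p=s['pixels'].astype(int)
m=(p[:,:,0]>1.7*p[:,:,1])&(p[:,:,0]>70); ys,xs=np.nonzero(m[310:350,270:310]); print(len(xs),xs.mean()+270,ys.mean()+310,xs.min()+270,xs.max()+270,ys.min()+310,ys.max()+310)
tc=np.array([459.8,283.1,0]);d=np.array([.96,.28,0])
print(proj(s,[tc+d*k+[0,0,85] for k in(-24,-2,20)]))
cv2.imwrite('pics/e.png',crop(s,225,280,100,100,6))
E
```

```text
t 9.2667 q [-0.3   0.46 -0.46  2.02  0.3   0.72 -2.23] p [459.6 282.9  65. ] yawx 0.2836 zax [ 0.  0. -1.] w 59.8 F [-0.4 -0.1  0.9]
79 288.8987341772152 333.2278481012658 284 294 329 337
[[294.75729078 335.46087679]
 [284.64868714 332.94228915]
 [274.62351559 330.446443  ]]
```

View pics/e.png

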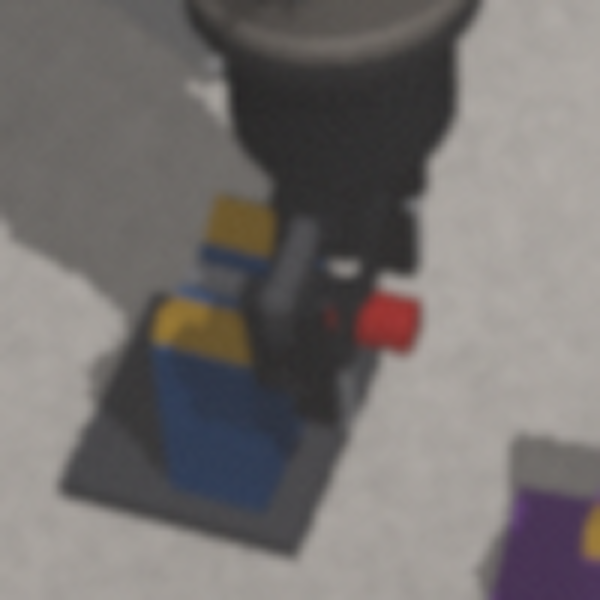

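The shank lies in the channel at crop (225,278), and the pin stayed put when released. I'll lift off and turn the fingers for the handle.

Emit:
move_arm(
  series=[0,0,0,0,0,-2,6,0,0,0,0,0,-2,6,0,0,0,0,0,-2.5,6,0,0,0,0,0,-2.5,6,0,0,0,0,0,-2.5,6,0,0,-6.5,0,0,-2,6,0,0,-6.5,0,0,-2,6,0,0,-6.5,0,0,-2,6,0,0,-6.5,0,0,-1,6,0,0,-6.5,0,0,-1,6,0,0,-6.5,0,0,0,6,0,0,-6.5,0,0,0,6,0,0,-6.5,0,0,0,6,0,0,-6.5,0,0,0,6,0,0,-7,0,0,0,6,0,0,0,0,0,0,6],
)

```text
time_s: 10.65
eef_pos: [459.5, 282.8, 260.0]
orientation: [[0.137, 0.991, -0.0], [0.991, -0.137, 0.0], [0.0, -0.0, -1.0]]
force: [0.2, 0.2, -0.2]
gripper_width: 60.1
finger_force: 0.0
```

```bash
python3 go.py 609.9 36 260 1.428; python3 - <<'E'
from h import *
s=capture('side'); p=s['pixels'].astype(int)
m=(p[:,:,0]>1.7*p[:,:,1])&(p[:,:,0]>70); ys,xs=np.nonzero(m[310:350,265:310]); print(len(xs),xs.mean()+265,ys.mean()+310,xs.min()+265,xs.max()+265,ys.min()+310,ys.max()+310)
E
```

```text
t 10.65 q [-0.06  0.25 -0.71  1.84  0.18  1.12 -0.97] p [459.5 282.8 260. ] yawx 1.4334 zax [-0.  0. -1.] w 60.1 F [ 0.2  0.2 -0.2]
shift cm tool [-22.39  18.28  -0.  ]
turn z deg 0.31
178 283.2752808988764 331.7977528089888 273 294 326 337
```

Emit:
move_arm(
  series=[0,0,0,-2.24,1.83,0,6,0,0,0,-2.24,1.83,0,6,0,0,0,-2.24,1.83,0,6,0,0,0,-2.24,1.83,0,6,0,0,0,-2.24,1.83,0,6,0,0,0,-2.24,1.83,0,6,0,0,0,-2.24,1.83,0,6,0,0,0,-2.24,1.83,0,6,0,0,0,-2.24,1.83,0,6,0,0,0,-2.24,1.83,0,6,0,0,0,0,0,0,6],
)

```text
time_s: 11.62
eef_pos: [610.6, 28.8, 259.4]
orientation: [[0.155, 0.988, -0.0], [0.988, -0.155, -0.002], [-0.002, 0.0, -1.0]]
force: [-0.6, -0.8, 0.0]
gripper_width: 60.2
finger_force: 0.0
```

```bash
python3 go.py 609.9 36 171 1.428; python3 - <<'E'
from h import *
s=capture('side');t=capture('top')
T=lambda x,y:(200+x/4,100+y/4); S=lambda x,y:(170+x/4,140+y/4)
print(tri(t,T(520.5,443),s,S(485,252.5)))
E
```

```text
t 11.6167 q [ 0.28  0.35 -0.54  1.69  0.2   1.15 -0.48] p [610.6  28.8 259.4] yawx 1.4152 zax [-0.    -0.002 -1.   ] w 60.2 F [-0.6 -0.8  0. ]
shift cm tool [ 0.71 -0.19  8.84]
turn z deg -0.73
[609.48431946  34.89738214 190.37445641]
```

Emit:
move_arm(
  series=[0,0,-0.7,0.5,-0.1,1.4,6,0,0,0,0,0,1.5,6,0,0,0,0,0,1.5,6,0,0,0,0,0,1.5,6,0,0,0,0,0,1.5,6,0,0,0,0,0,1.4,6,0,0,0,0,0,0,5,0,0,0,0,0,0,4,0,0,0,0,0,0,3,0,0,0,0,0,0,2,0,0,0,0,0,0,1,0,0,0,0,0,0,0.5,0,0,0,0,0,0,0.5,0,0,0,0,0,0,0.5,0,0,0,0,0,0,0.5,0,0,0,0,0,0,0.5],
)

```text
time_s: 13.05
eef_pos: [610.8, 40.2, 173.6]
orientation: [[0.132, 0.991, 0.006], [0.991, -0.132, 0.001], [0.002, 0.005, -1.0]]
force: [14.2, 1.4, -3.6]
gripper_width: 12.6
finger_force: 40.2
```

```bash
python3 go.py 609.9 36 171 1.428
```

```text
t 13.05 q [ 0.24  0.43 -0.53  1.79  0.26  0.99 -0.52] p [610.8  40.2 173.6] yawx 1.4381 zax [ 0.006  0.001 -1.   ] w 12.6 F [14.2  1.4 -3.6]
shift cm tool [-0.42 -0.03  0.25]
turn z deg 0.58
```

Emit:
move_arm(
  series=[0,0,0,0,0.1,0,0.5,0,0,0,0,0.37,-0.91,0.5,0,0,0,0,0.41,-0.89,0.5,0,0,0,0,0.46,-0.87,0.5,0,0,0,0,0.5,-0.84,0.5,0,0,0,0,0.55,-0.81,0.5,0,0,0,0,0,0,0.5],
)

```text
time_s: 13.63
eef_pos: [632.5, 36.9, 217.0]
orientation: [[0.132, 0.991, 0.0], [0.991, -0.132, 0.0], [0.0, 0.0, -1.0]]
force: [-6.7, 1.7, -0.7]
gripper_width: 12.2
finger_force: 39.6
```

Emit:
move_arm(
  series=[0,0,0,0,0.57,-0.78,0.5,0,0,0,0,0.62,-0.75,0.5,0,0,0,0,0.66,-0.72,0.5,0,0,0,0,0.7,-0.68,0.5,0,0,0,0,0.74,-0.64,0.5,0,0,0,0,0,0,0.5],
)

```text
time_s: 14.13
eef_pos: [663.9, 32.5, 253.4]
orientation: [[0.132, 0.991, -0.002], [0.991, -0.132, -0.001], [-0.001, -0.002, -1.0]]
force: [-23.8, -2.0, 21.4]
gripper_width: 12.8
finger_force: 41.2
```

Emit:
move_arm(
  series=[0,0,0,0,-0.13,-0.15,0.5,0,0,0,0,0.75,-0.62,0.5,0,0,0,0,0.77,-0.58,0.5,0,0,0,0,0,0,0.5],
)

```text
time_s: 14.47
eef_pos: [679.1, 30.3, 266.1]
orientation: [[0.132, 0.991, 0.0], [0.991, -0.132, -0.0], [-0.0, 0.0, -1.0]]
force: [-10.5, -1.3, 8.6]
gripper_width: 12.3
finger_force: 41.8
```

Emit:
move_arm(
  series=[0,0,0,0,0.76,-0.58,0.5,0,0,0,0,0.8,-0.54,0.5,0,0,0,0,0.83,-0.48,0.5,0,0,0,0,0,0,0.5,0,0,0,0,0,0,0.5],
)

```text
time_s: 14.88
eef_pos: [702.0, 27.0, 280.7]
orientation: [[0.132, 0.991, -0.001], [0.991, -0.132, -0.001], [-0.001, -0.0, -1.0]]
force: [-5.7, -3.3, 2.4]
gripper_width: 12.4
finger_force: 40.4
```

```bash
python3 go.py; python3 - <<'E'
from h import *
s=get_state();p=s['eef_pos']-19*s['orientation'][:,2]*1
h=np.array([783.1,11,125]); d=p-h
ax=d[0]*np.cos(-.143)+d[1]*np.sin(-.143)
print(ax,d[2],np.hypot(ax,d[2]),'theta',np.degrees(np.arctan2(d[2],-ax))-20.4)
p0=np.array([610.8,40.2,192.6]);print('rise',p-p0,'from rise',np.degrees(np.arcsin((65+p[2]-p0[2])/186.7))-20.4)
c=capture('side');t=capture('top')
q=c['pixels'].astype(int);m=(q[:,:,0]>1.7*q[:,:,1])&(q[:,:,0]>70);ys,xs=np.nonzero(m[310:350,265:310]);print(len(xs),xs.mean()+265,ys.mean()+310)
cv2.imwrite('pics/f.png',c['pixels'][:,:,::-1])
E
```

```text
t 14.8833 q [ 0.23  0.48 -0.52  1.45  0.24  1.27 -0.45] p [702.   27.  280.7] yawx 1.4383 zax [-0.001 -0.001 -1.   ] w 12.4 F [-5.7 -3.3  2.4]
-82.56996098488901 174.74768566157343 193.27325759432463 theta 44.30881543978435
rise [ 91.17838227 -13.22702418 107.14768566] from rise 46.82839591104517
175 283.2742857142857 331.7657142857143
```

Emit:
move_arm(
  series=[0,0,0,0,0,0,0.5,0,0,0,0,0,0,0.5,0,0,0,0,0,0,0.5,0,0,0,0,0,0,0.5,0,0,0,0,0,0,0.5,0,0,0,0,0,0,0.5],
)

```text
time_s: 15.48
eef_pos: [701.5, 27.0, 280.6]
orientation: [[0.132, 0.991, -0.001], [0.991, -0.132, -0.001], [-0.001, -0.001, -1.0]]
force: [-4.6, -3.6, 0.2]
gripper_width: 12.2
finger_force: 40.2
```

```bash
python3 -c "
from cell import *
s=get_state();print(s['eef_pos'],s['gripper_width'],s['finger_force'],s['qvel'].round(3));print(hand_in())"
```

```text
[701.49098364  26.98729067 280.55426646] 12.20183421538841 40.211119651794434 [-0.002 -0.001  0.001 -0.001 -0.002  0.001  0.   ]
the job is handed in; nothing more can be done
None
```

I parked the pin in the blue rest's notch and handed the job in with the gripper holding the guard open and still; the verdict wasn't shown, and the roughly 45° angle (43–47°) is worked out from the gripper's position, not read off the green mark.

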